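# Divert and pour salvaged capacitor cans into the blue bin

## Robot

A 7-joint arm with a two-finger parallel gripper is mounted at the origin on the work surface. World frame = base frame: x ahead of the robot, y to its left, z up, the work surface at z = 0. Lengths are in m, angles in rad, forces in N, time in s.
With the tool pointing down it reaches from about 0.425 to 0.925 m from the base axis. Payload 6.8 kg.
Tool frame: the origin (TCP) lies at the very end of the fingers, on their centre line; the grasp point (between the pads) lies 19 mm behind it; z points along the fingers, y is the line along which they close (so a half turn about z gives the same grasp; the last joint's range is limited). The gripper opens to 85 mm and grips with 20 to 120 N. Pads are 22 mm wide; open, the fingers measure 114 mm over their backs; the gripper's body (76 mm by 85 mm) begins 54 mm behind the grasp point. The pads swing forward as they close: fully open they stand 13 mm farther back than shut.
Start: joints at [1.044, 0.477, 0.022, 1.555, -0.011, 1.109, -0.083], TCP at [0.275, -0.617, 0.206] pointing down, gripper open.
Joint ranges: [-2.96, 2.96], [-0.34, 2.1], [-1.41, 1.46], [0.24, 2.44], [-1.37, 4.51], [0.17, 1.92], [-2.96, 2.96]. Speed limits (rad/s): [2.39, 2.39, 3.14, 3.14, 3.14, 3.14, 3.14].

## Interface

Orientations are given as a rotation vector (axis times angle).
In Python, from bench import r gives the robot as it stands.
- The arm moves only by the shell command python3 -m jog 'ROWS' [FORCE]. ROWS is JSON, a list of rows, each an object of numbers: "fingers": the finger opening in m, from 0 to 0.0854; "x", "y", "z": the shift along the tool's x, y, z in m; "rx", "ry", "rz": the turn, a rotation vector about the tool's x, y, z in degrees. In form: [{"fingers": .., "x": .., "y": .., "z": .., "rx": .., "ry": .., "rz": ..}, ...]. A call has 1 to 8 rows; each row shifts and turns the commanded pose from where the row before left it, along the tool's axes as they then stand; what a row does not reach is not made up. A row lasts 1/8 s, in which the tool goes at most 62.5 mm and 10.7 degrees, less where a joint would pass 70% of its speed; a pose out of reach is approached as far as the arm can. A call is refused whole if a number of a shift passes 0.0625 or a number of a turn 10.7, either way. A call with a gripper value outside its range is refused whole. The fingers move at their own pace and stop on an object; FORCE is the grip in N (left out, the last holds). Time passes only in rows, so rows that do not move let the fingers close. It gives the time, the measured TCP pose, the force, the opening and the grip force at its end, in the units of the state.
- r.get_obs(): the state, without advancing time (a new reading comes with each control period).
- r.grab_frame(name): name is "side" or "top" or "wrist"; returns (picture, depth): 420x560x3 uint8, red, green, blue; 420x560 float32, m along the optical axis (not along the pixel's ray), 0 where there is no reading.
- r.get_calibration(name): a dict with "mtx" (3x3 intrinsics, pixels), "dist" ([k1, k2, p1, p2, k3] as OpenCV has them; the pictures are not rectified), "extrinsics" (4x4, takes a point from camera to world coordinates). Camera axes: x right, y down, z forward; pixel columns grow to the right and rows downward; lengths in m; the calibration is good to about 2 mm. A picture is of the moment at which its call begins: read the wrist's pose just before it. get_calibration takes no time and is no camera call; for the wrist camera it gives the pose at the moment of the call.
- r.hand_in(): hands the job in; it is judged then, once.
Trained networks look in the newest picture that a camera, given by its name, has taken for a name from the list of things; names that differ only in an ending like _2 or _b are one class to them, and where a whole thing is asked for, a point or a joint stands for the part that bears it (a point fixed in the world has none). Each returns a list of dicts, best first, with "score" (0 to 1); they miss things now and then, are a little off and sometimes report something else, mostly with a low value. They report only what shows in the picture. A call takes as long as a camera call.
- r.search_frame(target, camera): "xyz" ([x, y, z] in m, in world coordinates, good to about 4 mm: the middle of the surface that is visible of it).
- r.landmark_of(target, camera): "xyz" ([x, y, z] in m, in world coordinates, good to about 4 mm: a listed point, or the origin of a listed thing).
The state is a dict: "clock": time; "joints": joint angles; "qvel": joint speeds; "tau": joint torques, N m; "tcp_pos": TCP position; "orientation": TCP orientation; "contact_force": force on the tool from outside, world axes, zero at the start; "moment": the same for the moment, N m; "grip_width": finger opening in m; "gripper_force": force on a finger pad.
Only numpy, scipy, OpenCV 4.12 (cv2) and the standard library are available. Lean on these libraries where they do the work, as an engineer would, in place of code of your own. Each camera call takes 0.05 s, during which the arm holds its last target. There are 200 camera calls.

## Task

Push the red knob of the sorting chute all the way over so that its yellow flap shuts the exit to the orange bin and opens the exit to the blue bin. Then take the green scoop by its handle, pour all three capacitor cans into the chute's mouth so that they slide into the blue bin (do not handle the cans themselves, and do not tip them straight into a bin), and stand the empty scoop upright on the bench without dropping it. Leave the grey scoop with its transformers, the jar and the screwdriver where they are.

Things in the scene. Friction and masses are not known exactly. Their poses are not given: they have to be found in the camera images.
- chute: Fixed two-way chute, sheet aluminium with clear front and back plates. Origin: centre of its foot on the bench; x away from robot, y along its two exits (+y and -y). Overall 470 mm along y, 150 mm along x. Its flared mouth (rim 225 mm high, 150 x 158 mm) narrows to a 100 x 104 mm throat. Slides lead to a bin at either side (lower than 130 mm; clear catch plates 110 mm high at y = +-233 mm).
- hopper (a point): Centre of the chute's mouth, at rim height (225 mm), axes as the chute.
- flap (a joint): Angle of the yellow flap in the chute (rad, stops at +-0.6; stays where left, about 1 N at the knob moves it). It hinges on an axle along the chute's x, 125 mm above the bench; flap and outside lever point up. Positive: both lean to the chute's -y side, the -y exit is shut, parts go out at +y. Negative: they lean to +y and parts go out at -y. Beyond 0.5 counts as fully over.
- flap_knob (a point): Centre of the red ball knob (28 mm diameter) on the flap's 10 mm round lever, on the robot's side of the chute: 115 mm from the axle, at x = -115 mm in the chute frame, 240 mm above the bench when upright, 220 mm at the stops (65 mm to the side). Nothing else within 25 mm. Push it sideways, along the chute's y.
- blue_bin: Fixed open blue bin under one of the two exits (which one varies), 120 x 120 x 50 mm, walls 4 mm, origin at the centre of its underside, axes as the chute. The cans belong here.
- orange_bin: Same bin in orange, under the other exit.
- scoop: Loose green scoop holding the cans, 120 mm long (x), 76 mm wide (y), walls 45 mm high, 0.2 kg. Origin: centre of its underside on the bench, z up; x points to its open front (pouring end). The floor rises 14 degrees to the front so the cans rest against the back wall; tipped nose-down by 30 to 45 degrees they roll out over the front edge.
- scoop_handle (a point): Middle of the green scoop's handle: a straight black bar of 12 x 12 mm section lying across the scoop (along its y, 68 mm free between its uprights) 90 mm above its underside, midway along its length. Grip it from above with the fingers closing along the scoop's x. Axes as the scoop.
- scoop_lip (a point): Middle of the front edge of the green scoop's floor: 59 mm ahead of and 32.5 mm above its origin, axes as the scoop.
- can0: Loose capacitor can, aluminium cylinder 30 mm diameter and 60 mm long with a blue band, about 60 g; origin at its centre, axis along its y. It starts lying across the green scoop, rolls and slides easily.
- can1: Loose capacitor can, aluminium cylinder 30 mm diameter and 60 mm long with a blue band, about 60 g; origin at its centre, axis along its y. It starts lying across the green scoop, rolls and slides easily.
- can2: Loose capacitor can, aluminium cylinder 30 mm diameter and 60 mm long with a blue band, about 60 g; origin at its centre, axis along its y. It starts lying across the green scoop, rolls and slides easily.
- spare_scoop: Bystander: identical scoop but grey, loose, holding two transformers; leave it. Origin at the centre of its underside, x to its open front. Its handle bar reaches 96 mm high.
- transformer0: Loose small transformer 34 x 60 x 28 mm, black core and copper winding, lying in the grey scoop; origin at its centre.
- transformer1: As transformer0.
- chassis: Fixed upright perforated steel chassis, an obstacle 70 mm (x) by 80 mm (y), 240 mm tall, origin at the centre of its foot.
- jar: Bystander: loose amber jar, 48 mm diameter, 75 mm tall, origin at the centre of its underside.
- screwdriver: Bystander: loose red-handled screwdriver 200 mm long lying on the bench along its x.

How it is judged:
On the way, in this order (a step that is already met when the one before it is completed fails the run):
1. the flap is fully over, opening the blue bin's exit, with all cans still in the green scoop (((y of blue_bin in the frame of chute above 0 m and value of joint flap above 0.5 rad) or (y of blue_bin in the frame of chute below 0 m and value of joint flap below -0.5 rad)) and distance between each of can0, can1, can2 and scoop below 0.075 m), for 0.2 s.
2. a can drops through the chute's throat with the flap so set (((y of blue_bin in the frame of chute above 0 m and value of joint flap above 0.5 rad) or (y of blue_bin in the frame of chute below 0 m and value of joint flap below -0.5 rad)) and ((x of can0 in the frame of chute between -0.05 and 0.05 m and y of can0 in the frame of chute between -0.052 and 0.052 m and z of can0 in the frame of chute between 0.1 and 0.215 m) or (x of can1 in the frame of chute between -0.05 and 0.05 m and y of can1 in the frame of chute between -0.052 and 0.052 m and z of can1 in the frame of chute between 0.1 and 0.215 m) or (x of can2 in the frame of chute between -0.05 and 0.05 m and y of can2 in the frame of chute between -0.052 and 0.052 m and z of can2 in the frame of chute between 0.1 and 0.215 m))).
At the end, for the whole second after the job is handed in: All three cans lie at rest inside the blue bin (centres within its walls and under 65 mm above its underside); the green scoop stands on the bench, upright within 0.1 rad and with its underside within 10 mm of the bench, released and at rest (x of can0 in the frame of blue_bin between -0.056 and 0.056 m and y of can0 in the frame of blue_bin between -0.056 and 0.056 m and z of can0 in the frame of blue_bin between 0 and 0.065 m and linear speed of each of can0, can1, can2 below 0.05 m/s and x of can1 in the frame of blue_bin between -0.056 and 0.056 m and y of can1 in the frame of blue_bin between -0.056 and 0.056 m and z of can1 in the frame of blue_bin between 0 and 0.065 m and x of can2 in the frame of blue_bin between -0.056 and 0.056 m and y of can2 in the frame of blue_bin between -0.056 and 0.056 m and z of can2 in the frame of blue_bin between 0 and 0.065 m and angle between scoop's own z axis and vertical below 0.1 rad and height (world z) of scoop below 0.01 m and linear speed of scoop below 0.03 m/s and contact force between the fingers and scoop below 0.1 N); the robot touches nothing.
It fails at once if the gripper presses a can (over 3 N) (contact force between the fingers and can0 above 3 N or contact force between the fingers and can1 above 3 N or contact force between the fingers and can2 above 3 N).
It fails at once if a can is tipped straight into the blue bin from above (a can between 120 and 190 mm above the bin's base, over the bin) ((x of can0 in the frame of blue_bin between -0.06 and 0.06 m and y of can0 in the frame of blue_bin between -0.06 and 0.06 m and z of can0 in the frame of blue_bin between 0.12 and 0.19 m) or (x of can1 in the frame of blue_bin between -0.06 and 0.06 m and y of can1 in the frame of blue_bin between -0.06 and 0.06 m and z of can1 in the frame of blue_bin between 0.12 and 0.19 m) or (x of can2 in the frame of blue_bin between -0.06 and 0.06 m and y of can2 in the frame of blue_bin between -0.06 and 0.06 m and z of can2 in the frame of blue_bin between 0.12 and 0.19 m)).
It fails at once if the green scoop is dropped (moves faster than 0.5 m/s while not held) (linear speed of scoop above 0.5 m/s and contact force between the fingers and scoop below 0.1 N).
It fails at once if the grey scoop is moved by over 20 mm, or a transformer, the jar or the screwdriver by over 40 mm (distance of spare_scoop from where it was at the start of the episode above 0.02 m or distance of any of transformer0, transformer1, jar, screwdriver from where it was at the start of the episode above 0.04 m).
It also fails if it takes over 64 s, if anything falls off the work surface, if the arm or the gripper's body presses on something with over 40 N, if the wrist force passes 120 N, or if a joint passes its speed limit or range.

## Working session

There is one attempt and no reset: what is moved stays moved. The work goes in short steps, Python scripts to look and compute and a shell command to move; the robot and the scene stay as the last step left them, time stands still between calls to the robot, and variables do not carry over. Pictures are saved under pics/ and viewed, at most 10 in all, crops included, and the job is handed in when it is done.

```bash
ls; mkdir -p pics; cat > h.py <<'E'
import numpy as np,cv2
from bench import r
from scipy.spatial.transform import Rotation as R
def save(cam,name):
    p,d=r.grab_frame(cam); cv2.imwrite('pics/'+name,p[:,:,::-1]); return p,d
def cloud(cam,d):
    c=r.get_calibration(cam); K=np.array(c['mtx']);D=np.array(c['dist']);T=np.array(c['extrinsics'])
    v,u=np.mgrid[:d.shape[0],:d.shape[1]]
    n=cv2.undistortPoints(np.stack([u.ravel(),v.ravel()],1).astype(np.float64)[:,None],K,D)[:,0]
    P=np.c_[n,np.ones(len(n))]*d.ravel()[:,None]
    return (P@T[:3,:3].T+T[:3,3]).reshape(*d.shape,3)
def go(target,Rt=None):
    """shift in tool axes & turn (deg rotvec, tool) to world target/rotation"""
    o=r.get_obs(); Rc=R.from_rotvec(o['orientation'])
    print('tool shift',np.round(Rc.inv().apply(np.array(target)-o['tcp_pos']),4))
    if Rt is not None: print('turn',np.round(np.degrees((Rc.inv()*Rt).as_rotvec()),2))
E
python3 - <<'E'
from h import *
o=r.get_obs()
print({k:np.round(v,3) for k,v in o.items()})
print(R.from_rotvec(o['orientation']).as_matrix().round(3))
for cam in('top','side'):
    save(cam,cam+'0.png')
    for t in['chute','hopper','flap_knob','blue_bin','orange_bin','scoop','scoop_handle','scoop_lip','spare_scoop','can0','chassis','jar','screwdriver']:
        l=r.landmark_of(t,cam)
        print(cam,t,[(np.round(a['xyz'],3).tolist(),round(a['score'],2)) for a in l[:3]])
E
```

```text
pics
{'clock': np.float64(0.0), 'joints': array([ 1.044,  0.478,  0.022,  1.556, -0.011,  1.109, -0.083]), 'qvel': array([ 0.   ,  0.001, -0.   , -0.001, -0.   , -0.002, -0.001]), 'tau': array([-1.0000e-03, -5.9646e+01,  1.6080e+00, -2.8120e+01,  1.3000e-02,
        9.0000e-03, -0.0000e+00]), 'tcp_pos': array([ 0.274, -0.616,  0.205]), 'orientation': array([-3.071e+00, -6.530e-01,  1.000e-03]), 'contact_force': array([ 0.333, -0.145,  0.423]), 'moment': array([-0.027, -0.057,  0.017]), 'gripper_force': np.float64(0.0), 'grip_width': np.float64(0.086)}
[[ 0.914  0.407 -0.001]
 [ 0.407 -0.914  0.002]
 [-0.    -0.002 -1.   ]]
top chute [([0.591, 0.119, 0.003], 0.8)]
top hopper [([0.59, 0.115, 0.219], 0.73)]
top flap_knob [([0.476, 0.152, 0.236], 0.84), ([0.585, -0.3, 0.038], 0.31)]
top blue_bin [([0.585, 0.285, -0.005], 0.7)]
top orange_bin [([0.595, -0.051, 0.003], 0.91)]
top scoop [([0.4, -0.286, 0.002], 0.71), ([0.591, -0.316, 0.0], 0.67)]
top scoop_handle [([0.59, -0.316, 0.093], 0.9)]
top scoop_lip [([0.572, -0.256, 0.029], 0.64), ([0.495, -0.467, 0.004], 0.39)]
top spare_scoop [([
[... 210 characters left out ...]
3)]
top jar [([0.702, -0.222, -0.0], 0.64)]
top screwdriver [([0.495, -0.464, 0.004], 0.7)]
side chute []
side hopper [([0.592, 0.115, 0.227], 0.66), ([0.476, 0.151, 0.235], 0.41)]
side flap_knob [([0.477, 0.147, 0.234], 0.81), ([0.576, -0.258, 0.029], 0.62)]
side blue_bin [([0.589, 0.288, -0.0], 0.89)]
side orange_bin [([0.592, -0.048, -0.0], 0.71)]
side scoop []
side scoop_handle [([0.591, -0.311, 0.087], 0.72), ([0.365, -0.1, -0.001], 0.63)]
side scoop_lip [([0.575, -0.26, 0.031], 0.55)]
side spare_scoop [([0.398, -0.289, -0.004], 0.98), ([0.596, 0.119, 0.001], 0.72)]
side can0 []
side chassis [([0.363, -0.1, -0.003], 0.75), ([0.399, -0.287, -0.001], 0.24)]
side jar []
side screwdriver []
```

View pics/top0.png

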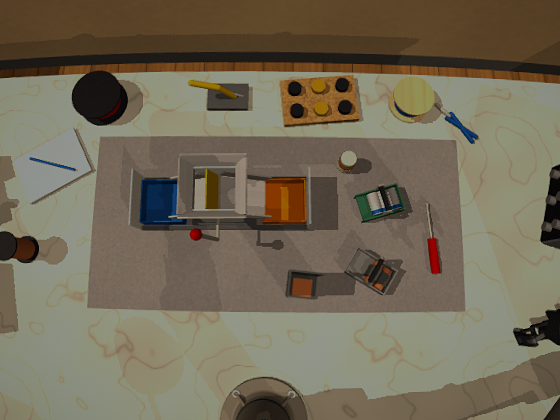

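View pics/side0.png

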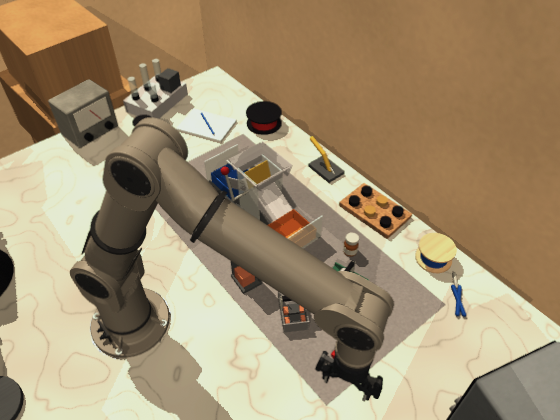

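The top picture shows the chute mouth at about (212,188), the red knob at (196,235) leaning towards +y, and the blue bin at (160,200), also at +y. The green scoop with the cans is at (378,203), its front pointing at the chute. The chassis is at (303,284) and the grey scoop at (372,270). The side picture agrees with this. The knob has to go to −y.

```bash
python3 -m jog '[{"fingers":0,"z":-0.052,"rz":8},{"z":-0.052,"rz":8},{"z":-0.052,"rz":8},{}]'; python3 -m jog '[{"x":0.028,"y":-0.052},{"x":0.028,"y":-0.052},{"x":0.028,"y":-0.052},{"x":0.028,"y":-0.052},{"x":0.028,"y":-0.052},{"x":0.028,"y":-0.052},{"x":0.028,"y":-0.052},{"x":0.028,"y":-0.052}]'; python3 -m jog '[{"x":-0.003,"y":-0.052},{"x":-0.003,"y":-0.052},{"x":-0.003,"y":-0.052},{"x":-0.003,"y":-0.052},{"x":-0.003,"y":-0.052},{"x":-0.003,"y":-0.052},{"x":-0.003,"y":-0.052},{"x":-0.003,"y":-0.052}]'
python3 - <<'E'
from h import *
go([0.477,0.212,0.208],R.from_matrix(np.diag([1,-1,-1.])))
p,d=save('top','top1.png')
print([(l['xyz'],l['score']) for l in r.landmark_of('flap_knob','top')])
# refine scoop pose by colour/height from earlier-like frame
P=cloud('top',d); hsv=cv2.cvtColor(p,cv2.COLOR_RGB2HSV)
g=(hsv[...,0]>55)&(hsv[...,0]<90)&(hsv[...,1]>110)&(d>0)
q=P[g]; q=q[(abs(q[:,0]-.59)<.12)&(abs(q[:,1]+.31)<.12)]; print(len(q),cv2.minAreaRect(q[:,:2].astype(np.float32)))
b=(np.abs(P[...,0]-.59)<.06)&(np.abs(P[...,1]+.314)<.07)&(P[...,2]>.08); q=P[b]; print('bar',len(q),q.mean(0),np.percentile(q,[2,98],axis=0), cv2.minAreaRect(q[:,:2].astype(np.float32)))
E
```

```text
tool shift [ 0.522  -0.6747 -0.0018]
turn [ 0. -0. 24.]
[([0.4757, 0.1513, 0.2368], 0.66), ([0.7031, -0.2199, 0.002], 0.47)]
455 ((0.5900990962982178, -0.3141023516654968), (0.07594820857048035, 0.12027501314878464), 16.426767349243164)
bar 171 [ 0.59023931 -0.31414589  0.09419812] [[ 0.5545005  -0.32740666  0.08303062]
 [ 0.62637868 -0.29978212  0.09924975]] ((0.5913114547729492, -0.3153771460056305), (0.07749924063682556, 0.014295540750026703), 16.91071319580078)validation failed for argument at $[0]...
validation failed for argument at $[0]...
validation failed for argument at $[0]...
```

All three moves were refused: each row probably needs every key. The scoop measurement is good: centre (0.590,-0.314), 76x120 mm, yaw about 106.5°.

```bash
python3 -m jog '[{"fingers":0,"x":0,"y":0,"z":-0.052,"rx":0,"ry":0,"rz":8},{"fingers":0,"x":0,"y":0,"z":-0.052,"rx":0,"ry":0,"rz":8},{"fingers":0,"x":0,"y":0,"z":-0.052,"rx":0,"ry":0,"rz":8},{"fingers":0,"x":0,"y":0,"z":0,"rx":0,"ry":0,"rz":0}]'
```

```text
clock: 2.0
tcp_pos: [0.2754, -0.6187, 0.3679]
orientation: [3.133, -0.002, 0.007]
contact_force: [-0.7, -0.3, -0.2]
grip_width: 0.0124
gripper_force: 0.0
```

```bash
python3 -m jog '[{"fingers":0,"x":0.028,"y":-0.052,"z":0,"rx":0,"ry":0,"rz":0},{"fingers":0,"x":0.028,"y":-0.052,"z":0,"rx":0,"ry":0,"rz":0},{"fingers":0,"x":0.028,"y":-0.052,"z":0,"rx":0,"ry":0,"rz":0},{"fingers":0,"x":0.028,"y":-0.052,"z":0,"rx":0,"ry":0,"rz":0},{"fingers":0,"x":0.028,"y":-0.052,"z":0,"rx":0,"ry":0,"rz":0},{"fingers":0,"x":0.028,"y":-0.052,"z":0,"rx":0,"ry":0,"rz":0},{"fingers":0,"x":0.028,"y":-0.052,"z":0,"rx":0,"ry":0,"rz":0},{"fingers":0,"x":0.028,"y":-0.052,"z":0,"rx":0,"ry":0,"rz":0}]' && python3 -m jog '[{"fingers":0,"x":-0.003,"y":-0.052,"z":0,"rx":0,"ry":0,"rz":0},{"fingers":0,"x":-0.003,"y":-0.052,"z":0,"rx":0,"ry":0,"rz":0},{"fingers":0,"x":-0.003,"y":-0.052,"z":0,"rx":0,"ry":0,"rz":0},{"fingers":0,"x":-0.003,"y":-0.052,"z":0,"rx":0,"ry":0,"rz":0},{"fingers":0,"x":-0.003,"y":-0.052,"z":0,"rx":0,"ry":0,"rz":0},{"fingers":0,"x":-0.003,"y":-0.052,"z":0,"rx":0,"ry":0,"rz":0},{"fingers":0,"x":-0.003,"y":-0.052,"z":0,"rx":0,"ry":0,"rz":0},{"fingers":0,"x":0,"y":0,"z":0,"rx":0,"ry":0,"rz":0}]'
python3 - <<'E'
from h import *
go([0.477,0.212,0.208],R.from_matrix(np.diag([1,-1,-1.])))
E
```

```text
clock: 3.0
tcp_pos: [0.4988, -0.1988, 0.3615]
orientation: [-3.142, -0.001, 0.001]
contact_force: [0.9, -0.6, 0.6]
grip_width: -0.0002
gripper_force: 0.0
clock: 4.0
tcp_pos: [0.4759, 0.1679, 0.3615]
orientation: [-3.14, -0.014, 0.002]
contact_force: [0.3, -1.0, 0.2]
grip_width: -0.0002
gripper_force: 0.0
tool shift [ 0.0017 -0.0438  0.1536]
turn [-0.08  0.07  0.51]
```

```bash
python3 -m jog '[{"fingers":0,"x":0.002,"y":-0.044,"z":0,"rx":0,"ry":0,"rz":0},{"fingers":0,"x":0,"y":0,"z":0,"rx":0,"ry":0,"rz":0},{"fingers":0,"x":0,"y":0,"z":0.052,"rx":0,"ry":0,"rz":0},{"fingers":0,"x":0,"y":0,"z":0.052,"rx":0,"ry":0,"rz":0},{"fingers":0,"x":0,"y":0,"z":0.05,"rx":0,"ry":0,"rz":0},{"fingers":0,"x":0,"y":0,"z":0,"rx":0,"ry":0,"rz":0}]' && python3 -m jog '[{"fingers":0,"x":0,"y":0.02,"z":0,"rx":0,"ry":0,"rz":0},{"fingers":0,"x":0,"y":0.02,"z":0,"rx":0,"ry":0,"rz":0},{"fingers":0,"x":0,"y":0.02,"z":0,"rx":0,"ry":0,"rz":0},{"fingers":0,"x":0,"y":0.02,"z":0,"rx":0,"ry":0,"rz":0},{"fingers":0,"x":0,"y":0.02,"z":0,"rx":0,"ry":0,"rz":0},{"fingers":0,"x":0,"y":0.02,"z":0,"rx":0,"ry":0,"rz":0},{"fingers":0,"x":0,"y":0,"z":0,"rx":0,"ry":0,"rz":0}]'
```

```text
clock: 4.75
tcp_pos: [0.4772, 0.2041, 0.2047]
orientation: [3.138, -0.002, -0.012]
contact_force: [1.0, 0.6, 0.4]
grip_width: -0.0002
gripper_force: 0.0
clock: 5.62
tcp_pos: [0.4809, 0.0856, 0.2104]
orientation: [3.141, -0.006, 0.005]
contact_force: [0.1, 0.2, 0.4]
grip_width: 0.0001
gripper_force: 0.0
```

```bash
python3 -m jog '[{"fingers":0,"x":0,"y":0.005,"z":0,"rx":0,"ry":0,"rz":0},{"fingers":0,"x":0,"y":0.005,"z":0,"rx":0,"ry":0,"rz":0},{"fingers":0,"x":0,"y":0,"z":0,"rx":0,"ry":0,"rz":0}]'
python3 - <<'E'
from h import *
p,d=save('top','top2.png');print([(l['xyz'],l['score']) for l in r.landmark_of('flap_knob','top')])
p,d=save('side','side2.png');print([(l['xyz'],l['score']) for l in r.landmark_of('flap_knob','side')])
E
```

```text
clock: 6.0
tcp_pos: [0.4797, 0.0773, 0.2084]
orientation: [3.142, -0.0, 0.0]
contact_force: [-0.0, 0.4, 0.9]
grip_width: 0.0001
gripper_force: 0.2
[]
[([0.4766, 0.0571, 0.2275], 0.64)]
```

```bash
python3 -m jog '[{"fingers":0,"x":0,"y":0.005,"z":0,"rx":0,"ry":0,"rz":0},{"fingers":0,"x":0,"y":0,"z":0,"rx":0,"ry":0,"rz":0}]';python3 -m jog '[{"fingers":0,"x":0,"y":0.005,"z":0,"rx":0,"ry":0,"rz":0},{"fingers":0,"x":0,"y":0,"z":0,"rx":0,"ry":0,"rz":0}]'
python3 - <<'E'
from h import *
p,d=r.grab_frame('side');print([(l['xyz'],l['score']) for l in r.landmark_of('flap_knob','side')])
E
```

```text
clock: 6.45
tcp_pos: [0.4796, 0.0718, 0.2081]
orientation: [3.141, -0.001, -0.0]
contact_force: [-0.3, -0.5, 0.9]
grip_width: -0.0
gripper_force: 0.1
clock: 6.7
tcp_pos: [0.4795, 0.0667, 0.2082]
orientation: [3.141, -0.001, -0.0]
contact_force: [0.6, -0.6, -0.1]
grip_width: -0.0002
gripper_force: 0.1
[([0.476, 0.0567, 0.2207], 0.62)]
```

```bash
python3 -m jog '[{"fingers":0,"x":0,"y":0.005,"z":0,"rx":0,"ry":0,"rz":0},{"fingers":0,"x":0,"y":0,"z":0,"rx":0,"ry":0,"rz":0}]' | grep -E 'tcp|contact';python3 -m jog '[{"fingers":0,"x":0,"y":0.003,"z":0,"rx":0,"ry":0,"rz":0},{"fingers":0,"x":0,"y":0,"z":0,"rx":0,"ry":0,"rz":0}]'| grep -E 'tcp|contact'
python3 - <<'E'
from h import *
p,d=save('side','side3.png');print([(l['xyz'],l['score']) for l in r.landmark_of('flap_knob','side')])
P=cloud('side',d)
hsv=cv2.cvtColor(p,cv2.COLOR_RGB2HSV)
m=((hsv[...,0]<6)|(hsv[...,0]>174))&(hsv[...,1]>150)&(abs(P[...,0]-.477)<.04)&(abs(P[...,1]-.08)<.08)&(P[...,2]>.15)
q=P[m];print(len(q),q.min(0) if len(q) else '',q.max(0) if len(q) else '')
x=p[120:260,180:380]; cv2.imwrite('pics/c3.png',cv2.resize(x[...,::-1],None,fx=4,fy=4))
E
```

```text
tcp_pos: [0.4796, 0.0618, 0.2082]
contact_force: [-0.1, -0.3, 0.2]
tcp_pos: [0.4798, 0.0593, 0.2085]
contact_force: [0.2, 0.7, 2.0]
[]
56 [0.4615212  0.03281744 0.19637983] [0.50809974 0.06530769 0.48658754]
```

View pics/c3.png

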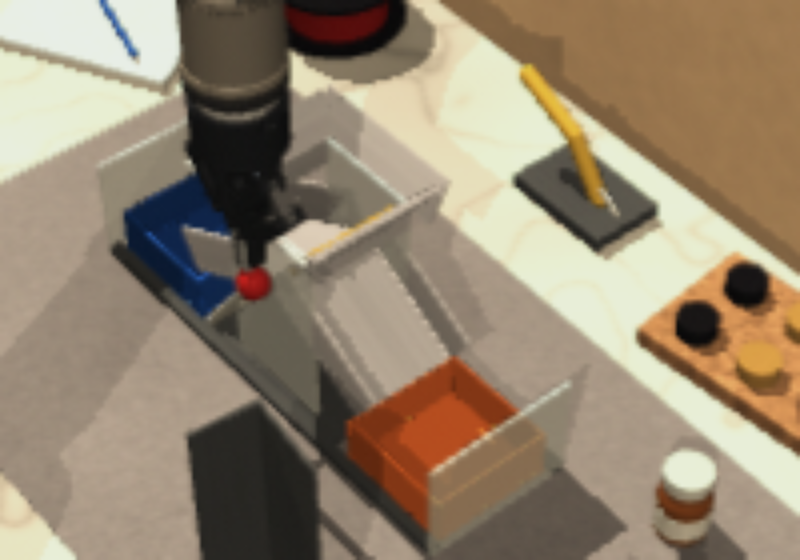

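The knob at crop pixel (253,283) seems to be at the stop, and the yellow flap edge at (350,235) is on the −y side. I'll back off and measure it unobstructed.

```bash
python3 -m jog '[{"fingers":0,"x":0,"y":-0.03,"z":0,"rx":0,"ry":0,"rz":0},{"fingers":0,"x":0,"y":-0.04,"z":0,"rx":0,"ry":0,"rz":0},{"fingers":0,"x":0,"y":-0.04,"z":0,"rx":0,"ry":0,"rz":0},{"fingers":0,"x":0,"y":0,"z":0,"rx":0,"ry":0,"rz":0}]' | grep -E 'tcp|contact'
python3 - <<'E'
from h import *
for c in('side','top'):
    p,d=save(c,c+'4.png')
    for t in('flap_knob','hopper','chute'): print(c,t,[(l['xyz'],l['score']) for l in r.landmark_of(t,c)])
    P=cloud(c,d); hsv=cv2.cvtColor(p,cv2.COLOR_RGB2HSV)
    m=((hsv[...,0]<6)|(hsv[...,0]>174))&(hsv[...,1]>150)&(abs(P[...,0]-.477)<.04)&(abs(P[...,1]-.08)<.08)&(P[...,2]>.15)&(P[...,2]<.26)
    q=P[m];print(len(q),np.median(q,0),q.min(0),q.max(0))
E
```

```text
tcp_pos: [0.4788, 0.1727, 0.2081]
contact_force: [-0.0, -0.2, -0.5]
side flap_knob [([0.4768, 0.0496, 0.2201], 0.56)]
side hopper [([0.5901, 0.1157, 0.2243], 0.88)]
side chute [([0.5944, 0.1174, -0.0006], 0.7)]
57 [0.47081926 0.04506188 0.22648838] [0.4607204  0.03544985 0.20003261] [0.48309717 0.06874059 0.2402706 ]
top flap_knob [([0.4784, 0.0576, 0.2165], 0.67), ([0.5903, 0.1161, 0.2212], 0.27)]
top hopper [([0.5929, 0.1158, 0.2215], 0.94)]
top chute [([0.5921, 0.1199, 0.0039], 0.55)]
105 [0.47404127 0.0509037  0.2291973 ] [0.46248836 0.03843356 0.21991388] [0.48805986 0.06279792 0.2362599 ]
```

The flap is at its stop: the knob is about 65 mm to −y of the chute centre. Next, go above the scoop handle.

```bash
python3 -m jog '[{"fingers":0,"x":0,"y":0,"z":-0.05,"rx":0,"ry":0,"rz":0},{"fingers":0,"x":0,"y":0,"z":-0.05,"rx":0,"ry":0,"rz":0},{"fingers":0.06,"x":0,"y":0,"z":-0.05,"rx":0,"ry":0,"rz":0}]' | grep -E 'tcp|contact'; python3 -m jog '[{"fingers":0.06,"x":0.014,"y":0.061,"z":0,"rx":0,"ry":0,"rz":0},{"fingers":0.06,"x":0.014,"y":0.061,"z":0,"rx":0,"ry":0,"rz":0},{"fingers":0.06,"x":0.014,"y":0.061,"z":0,"rx":0,"ry":0,"rz":0},{"fingers":0.06,"x":0.014,"y":0.061,"z":0,"rx":0,"ry":0,"rz":0},{"fingers":0.06,"x":0.014,"y":0.061,"z":0,"rx":0,"ry":0,"rz":0},{"fingers":0.06,"x":0.014,"y":0.061,"z":0,"rx":0,"ry":0,"rz":0},{"fingers":0.06,"x":0.014,"y":0.061,"z":0,"rx":0,"ry":0,"rz":0},{"fingers":0.06,"x":0.014,"y":0.061,"z":0,"rx":0,"ry":0,"rz":0}]' | grep -E 'tcp|contact'; python3 -m jog '[{"fingers":0.06,"x":0,"y":0,"z":0.04,"rx":0,"ry":0,"rz":-8.2},{"fingers":0.06,"x":0,"y":0,"z":0.04,"rx":0,"ry":0,"rz":-8.2},{"fingers":0.06,"x":0,"y":0,"z":0.04,"rx":0,"ry":0,"rz":0},{"fingers":0.06,"x":0,"y":0,"z":0,"rx":0,"ry":0,"rz":0},{"fingers":0.06,"x":0,"y":0,"z":0,"rx":0,"ry":0,"rz":0}]'
python3 - <<'E'
from h import *
a=np.radians(16.5)
Rt=R.from_matrix(np.array([[np.cos(a),np.sin(a),0],[np.sin(a),-np.cos(a),0],[0,0,-1]]))
go([0.590,-0.3145,0.075],Rt)
p,d=save('wrist','w1.png')
for t in('scoop_handle','scoop'): print(t,[(l['xyz'],l['score']) for l in r.landmark_of(t,'wrist')])
P=cloud('wrist',d)
b=(np.abs(P[...,0]-.59)<.05)&(np.abs(P[...,1]+.314)<.06)&(P[...,2]>.088)&(P[...,2]<.105); q=P[b]; print('bar',len(q),q.mean(0), cv2.minAreaRect(q[:,:2].astype(np.float32)))
E
```

```text
tcp_pos: [0.4794, 0.1687, 0.3598]
contact_force: [0.7, 0.9, 0.1]
tcp_pos: [0.5912, -0.3205, 0.3583]
contact_force: [1.5, 0.5, -0.1]
clock: 10.3
tcp_pos: [0.5921, -0.3186, 0.24]
orientation: [3.108, 0.447, 0.003]
contact_force: [-0.3, -0.2, -0.0]
grip_width: 0.0602
gripper_force: 0.0
tool shift [-0.0011 -0.0048  0.165 ]
turn [ 0.08 -0.09 -0.14]
scoop_handle [([0.5906, -0.3149, 0.0848], 0.77)]
scoop [([0.5913, -0.3154, 0.0007], 0.86), ([0.5018, -0.4651, 0.0036], 0.27)]
bar 737 [ 0.59174538 -0.313396    0.09711795] ((0.5895920395851135, -0.31392738223075867), (0.07639563828706741, 0.01288367435336113), 16.476449966430664)
```

View pics/w1.png

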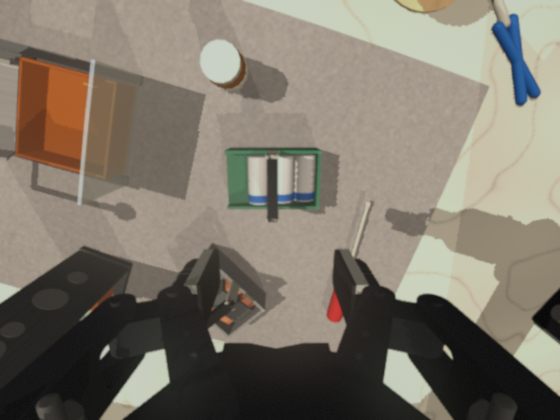

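The wrist picture shows the handle bar at about (272,188). The cans rest against the back wall at about (285,180), and the open front is on the left, towards the chute. I'll lower and grip.

```bash
python3 -m jog '[{"fingers":0.06,"x":-0.001,"y":-0.0048,"z":0.04,"rx":0,"ry":0,"rz":0},{"fingers":0.06,"x":0,"y":0,"z":0.04,"rx":0,"ry":0,"rz":0},{"fingers":0.06,"x":0,"y":0,"z":0.035,"rx":0,"ry":0,"rz":0},{"fingers":0.06,"x":0,"y":0,"z":0.03,"rx":0,"ry":0,"rz":0},{"fingers":0.06,"x":0,"y":0,"z":0.02,"rx":0,"ry":0,"rz":0},{"fingers":0.06,"x":0,"y":0,"z":0,"rx":0,"ry":0,"rz":0}]' && python3 -m jog '[{"fingers":0.03,"x":0,"y":0,"z":0,"rx":0,"ry":0,"rz":0},{"fingers":0.015,"x":0,"y":0,"z":0,"rx":0,"ry":0,"rz":0},{"fingers":0.0,"x":0,"y":0,"z":0,"rx":0,"ry":0,"rz":0},{"fingers":0,"x":0,"y":0,"z":0,"rx":0,"ry":0,"rz":0},{"fingers":0,"x":0,"y":0,"z":0,"rx":0,"ry":0,"rz":0},{"fingers":0,"x":0,"y":0,"z":0,"rx":0,"ry":0,"rz":0}]' 60
```

```text
clock: 11.2
tcp_pos: [0.5887, -0.3135, 0.0725]
orientation: [-3.109, -0.448, 0.002]
contact_force: [0.4, -0.1, -0.3]
grip_width: 0.0597
gripper_force: 0.0
clock: 11.95
tcp_pos: [0.5891, -0.3137, 0.0732]
orientation: [3.109, 0.448, -0.0]
contact_force: [-0.2, 0.4, 0.3]
grip_width: 0.0003
gripper_force: 0.0
```

It closed on nothing, so I'll look before doing more.

```bash
python3 - <<'E'
from h import *
o=r.get_obs();print(o['tcp_pos'],o['grip_width'],o['gripper_force'],o['contact_force'])
p,d=save('side','side5.png'); q,_=r.grab_frame('wrist')
a=cv2.resize(p[210:420,260:480],(400,382)); b=cv2.resize(q[60:420],(400,257))
im=np.zeros((382,800,3),np.uint8); im[:,:400]=a; im[:257,400:]=b
cv2.imwrite('pics/c5.png',im[...,::-1])
for t in('scoop_handle','scoop'):
  print(t,[(l['xyz'],l['score']) for l in r.landmark_of(t,'side')],[(l['xyz'],l['score']) for l in r.landmark_of(t,'wrist')])
E
```

```text
[ 0.5890553  -0.31372388  0.07319936] 0.0002542112223401545 0.0 [-0.24489793  0.43752677  0.2611015 ]
scoop_handle [([0.5937, -0.3108, 0.0882], 0.74)] [([0.59, -0.3172, 0.0901], 0.89)]
scoop [([0.5932, -0.3171, 0.0], 0.87)] [([0.5909, -0.3195, 0.0019], 0.92)]
```

View pics/c5.png

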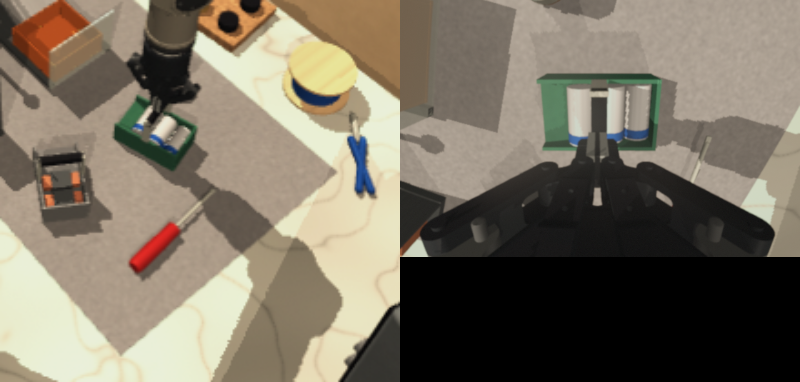

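The wrist view (right half) shows the fingers at about (598,150) on either side of the bar, with a visible gap, so the opening reading may be wrong. I'll test it with a small lift.

```bash
python3 -m jog '[{"fingers":0,"x":0,"y":0,"z":-0.004,"rx":0,"ry":0,"rz":0},{"fingers":0,"x":0,"y":0,"z":-0.004,"rx":0,"ry":0,"rz":0},{"fingers":0,"x":0,"y":0,"z":-0.004,"rx":0,"ry":0,"rz":0},{"fingers":0,"x":0,"y":0,"z":0,"rx":0,"ry":0,"rz":0},{"fingers":0,"x":0,"y":0,"z":0,"rx":0,"ry":0,"rz":0}]'; python3 - <<'E'
from h import *
o=r.get_obs();print(o['tcp_pos'],o['contact_force'],o['moment'])
p,d=save('wrist','w6.png'); P=cloud('wrist',d); T=np.array(r.get_calibration('wrist')['extrinsics']);print(T[:3,3])
Q=R.from_rotvec(o['orientation']).inv().apply((P.reshape(-1,3)-o['tcp_pos'])).reshape(P.shape) # tool frame
m=(abs(Q[...,0])<.03)&(abs(Q[...,1])<.03)&(Q[...,2]>-.05)&(Q[...,2]<.0)&(d>0)
for k in range(-5,0):
  s=Q[m&(Q[...,2]>k*.01)&(Q[...,2]<(k+1)*.01)]; print(k,len(s),np.histogram(s[:,1],bins=np.arange(-.024,.025,.004))[0] if len(s) else '')
cv2.imwrite('pics/c6.png',cv2.resize(p[180:400,180:400],(660,600))[...,::-1])
for t in('scoop_handle','scoop'):
  print(t,[(l['xyz'],l['score']) for l in r.landmark_of(t,'wrist')])
E
```

```text
clock: 12.88
tcp_pos: [0.589, -0.3137, 0.0852]
orientation: [3.109, 0.448, 0.0]
contact_force: [-0.0, 0.2, -0.5]
grip_width: 0.0002
gripper_force: 0.0
[ 0.58904185 -0.31368109  0.0852316 ] [-0.01806693  0.21276605 -0.51086975] [-1.63214904e-05 -2.37938753e-02 -5.62229786e-02]
[ 0.65742023 -0.29357891  0.25309823]
-5 547 [ 0  0 41 85 72 84 75 77 83 30  0  0]
-4 384 [ 0  0 21 59 56 66 60 54 59  9  0  0]
-3 7 [0 0 0 0 2 1 3 1 0 0 0 0]
-2 988 [  0   0   0   0  95 332 329 232   0   0   0   0]
-1 12 [0 0 0 0 0 1 4 7 0 0 0 0]
scoop_handle [([0.5894, -0.3147, 0.0877], 0.67)]
scoop [([0.5933, -0.3151, -0.0003], 0.68)]
```

View pics/c6.png

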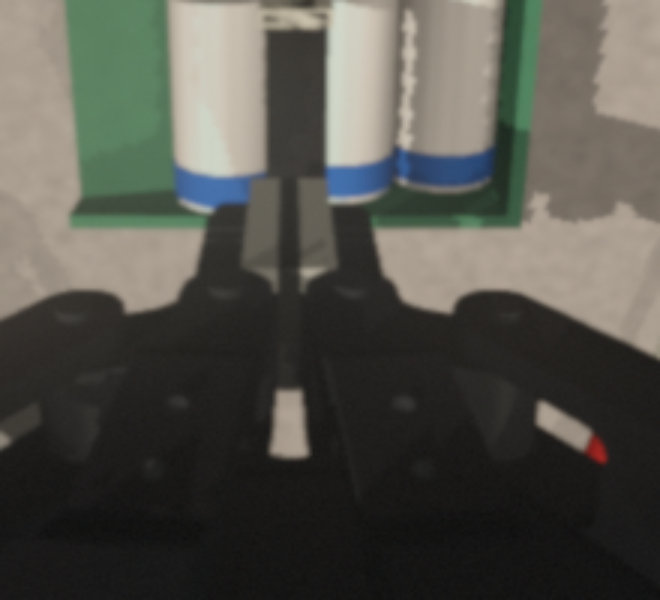

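The picture shows closed fingertips in front of the bar, which continues behind them at (297,100). So the fingers are above the bar, and the real finger ends sit well behind the reported TCP. That also explains the fingers sliding over the knob. I'll measure how far.

```bash
python3 - <<'E'
from h import *
o=r.get_obs()
for c in('wrist','side'):
    p,d=r.grab_frame(c); P=cloud(c,d)
    Q=R.from_rotvec(o['orientation']).inv().apply((P.reshape(-1,3)-o['tcp_pos'])).reshape(P.shape)
    hsv=cv2.cvtColor(p,cv2.COLOR_RGB2HSV)
    m=(abs(Q[...,0])<.045)&(abs(Q[...,1])<.02)&(Q[...,2]>-.08)&(Q[...,2]<.01)&(d>0)
    for k in range(-16,2):
        s=Q[m&(Q[...,2]>k*.005)&(Q[...,2]<=(k+1)*.005)]
        if len(s): print(c,k*5,len(s),'x',np.percentile(s[:,0]*1e3,[2,50,98]).round(),'y',np.percentile(s[:,1]*1e3,[2,50,98]).round())
E
```

```text
wrist -80 760 x [-10.  10.  11.] y [-20.   2.  20.]
wrist -75 1087 x [-10.  10.  12.] y [-19.   2.  19.]
wrist -70 378 x [ 5. 11. 13.] y [-19.  -0.  19.]
wrist -65 558 x [-12.   5.  10.] y [-6. -0.  6.]
wrist -60 222 x [ 5. 10. 10.] y [-13.  -0.  13.]
wrist -55 327 x [ 5.  9. 10.] y [-13.   0.  13.]
wrist -50 294 x [ 5.  6. 10.] y [-13.  -1.  13.]
wrist -45 260 x [ 5.  6. 10.] y [-13.  -0.  13.]
wrist -40 213 x [ 5.  6. 10.] y [-13.   0.  13.]
wrist -35 156 x [ 5.  9. 10.] y [-12.  -0.  11.]
wrist -30 8 x [9. 9. 9.] y [-7. -2.  6.]
wrist -15 1345 x [ 2. 21. 38.] y [-5.  1.  7.]
wrist -10 57 x [10. 38. 38.] y [-5.  1.  8.]
wrist -5 36 x [38. 38. 39.] y [-6.  1.  8.]
wrist 0 36 x [38. 38. 38.] y [-5.  1.  8.]
wrist 5 36 x [38. 38. 39.] y [-5.  2.  8.]
side -80 17 x [-14. -10.   4.] y [-19.  -3.  19.]
side -75 11 x [-15. -10.   6.] y [-17.   9.  15.]
side -70 12 x [-13. -10.   2.] y [-11.  -4.  16.]
side -65 7 x [-15. -11.  -3.] y [-4. -1.  6.]
side -60 11 x [-15.  -9.  -5.] y [-12.   1.  15.]
side -55 9 x [-15.  -8.  -5.] y [-7.  8. 15.]
side -50 10 x [-13.  -9.  -1.] y [-12.  -1.  14.]
side -45 10 x [-13. -10.  -6.] y [-12.   5.  14.]
side -40 10 x [-15. -10.   3.] y [-9.  1. 14.]
side -35 3 x [-12.  -9.  -6.] y [-4.  5.  6.]
side -30 2 x [-6. -6. -5.] y [ 7.  8. 10.]
side -20 6 x [-31.  -9.  -5.] y [-1.  4. 10.]
side -15 37 x [-37. -16.  22.] y [-4.  3.  9.]
side -10 21 x [-38. -21.  18.] y [-5.  5.  9.]
side -5 9 x [-39. -34.  20.] y [-4.  7.  9.]
side 0 6 x [-37. -21.  34.] y [-3.  6.  8.]
side 5 8 x [-40. -37.  25.] y [-1.  6.  9.]
```

The finger ends sit 30 mm behind the reported TCP, with no sideways error. From here I take the true tip as the reported TCP minus 30 mm along the tool's z. Open, go lower and grip again.

```bash
python3 -m jog '[{"fingers":0.06,"x":0,"y":0.001,"z":0,"rx":0,"ry":0,"rz":0},{"fingers":0.06,"x":0,"y":0,"z":0,"rx":0,"ry":0,"rz":0},{"fingers":0.06,"x":0,"y":0,"z":0,"rx":0,"ry":0,"rz":0},{"fingers":0.06,"x":0,"y":0,"z":0.02,"rx":0,"ry":0,"rz":0},{"fingers":0.06,"x":0,"y":0,"z":0.021,"rx":0,"ry":0,"rz":0},{"fingers":0.06,"x":0,"y":0,"z":0,"rx":0,"ry":0,"rz":0}]' && python3 -m jog '[{"fingers":0.03,"x":0,"y":0,"z":0,"rx":0,"ry":0,"rz":0},{"fingers":0.015,"x":0,"y":0,"z":0,"rx":0,"ry":0,"rz":0},{"fingers":0.0,"x":0,"y":0,"z":0,"rx":0,"ry":0,"rz":0},{"fingers":0,"x":0,"y":0,"z":0,"rx":0,"ry":0,"rz":0},{"fingers":0,"x":0,"y":0,"z":0,"rx":0,"ry":0,"rz":0}]' 60
```

```text
clock: 13.88
tcp_pos: [0.5871, -0.3136, 0.0408]
orientation: [-3.106, -0.448, 0.008]
contact_force: [-0.5, -0.0, 0.3]
grip_width: 0.0597
gripper_force: 0.0
clock: 14.5
tcp_pos: [0.5899, -0.315, 0.045]
orientation: [3.109, 0.448, 0.002]
contact_force: [-0.7, 0.3, 5.2]
grip_width: 0.0107
gripper_force: 59.1
```

It holds at 10.7 mm and 59 N. Lifting gently.

```bash
python3 -m jog '[{"fingers":0,"x":0,"y":0,"z":-0.01,"rx":0,"ry":0,"rz":0},{"fingers":0,"x":0,"y":0,"z":-0.02,"rx":0,"ry":0,"rz":0},{"fingers":0,"x":0,"y":0,"z":-0.03,"rx":0,"ry":0,"rz":0},{"fingers":0,"x":0,"y":0,"z":-0.04,"rx":0,"ry":0,"rz":0},{"fingers":0,"x":0,"y":0,"z":-0.04,"rx":0,"ry":0,"rz":0},{"fingers":0,"x":0,"y":0,"z":-0.03,"rx":0,"ry":0,"rz":0},{"fingers":0,"x":0,"y":0,"z":-0.02,"rx":0,"ry":0,"rz":0},{"fingers":0,"x":0,"y":0,"z":-0.01,"rx":0,"ry":0,"rz":0}]'; python3 -m jog '[{"fingers":0,"x":0,"y":0,"z":-0.01,"rx":0,"ry":0,"rz":2},{"fingers":0,"x":0,"y":0,"z":-0.01,"rx":0,"ry":0,"rz":3},{"fingers":0,"x":0,"y":0,"z":-0.01,"rx":0,"ry":0,"rz":3.5},{"fingers":0,"x":0,"y":0,"z":-0.01,"rx":0,"ry":0,"rz":3.5},{"fingers":0,"x":0,"y":0,"z":-0.01,"rx":0,"ry":0,"rz":2},{"fingers":0,"x":0,"y":0,"z":-0.01,"rx":0,"ry":0,"rz":1.5},{"fingers":0,"x":0,"y":0,"z":-0.005,"rx":0,"ry":0,"rz":0},{"fingers":0,"x":0,"y":0,"z":0,"rx":0,"ry":0,"rz":0}]'; python3 - <<'E'
from h import *
print(R.from_rotvec(r.get_obs()['orientation']).as_matrix().round(3))
go([0.592,-0.02,0.31])
E
```

```text
clock: 15.5
tcp_pos: [0.5896, -0.3147, 0.2463]
orientation: [3.108, 0.448, 0.003]
contact_force: [-0.3, -0.2, -4.1]
grip_width: 0.0109
gripper_force: 58.6
clock: 16.5
tcp_pos: [0.5895, -0.3147, 0.3096]
orientation: [3.141, 0.025, 0.001]
contact_force: [0.4, -0.7, -5.3]
grip_width: 0.0109
gripper_force: 58.6
[[ 1.     0.016  0.001]
 [ 0.016 -1.    -0.   ]
 [ 0.001  0.    -1.   ]]
tool shift [ 0.0072 -0.2946 -0.0005]
```

```bash
python3 -m jog '[{"fingers":0,"x":0,"y":-0.01,"z":0,"rx":0,"ry":0,"rz":0},{"fingers":0,"x":0.001,"y":-0.02,"z":0,"rx":0,"ry":0,"rz":0},{"fingers":0,"x":0.001,"y":-0.03,"z":0,"rx":0,"ry":0,"rz":0},{"fingers":0,"x":0.001,"y":-0.04,"z":0,"rx":0,"ry":0,"rz":0},{"fingers":0,"x":0.001,"y":-0.045,"z":0,"rx":0,"ry":0,"rz":0},{"fingers":0,"x":0.001,"y":-0.045,"z":0,"rx":0,"ry":0,"rz":0},{"fingers":0,"x":0.001,"y":-0.037,"z":0,"rx":0,"ry":0,"rz":0},{"fingers":0,"x":0.001,"y":-0.03,"z":0,"rx":0,"ry":0,"rz":0}]';python3 -m jog '[{"fingers":0,"x":0,"y":-0.022,"z":0,"rx":0,"ry":0,"rz":0},{"fingers":0,"x":0,"y":-0.012,"z":0,"rx":0,"ry":0,"rz":0},{"fingers":0,"x":0,"y":-0.004,"z":0,"rx":0,"ry":0,"rz":0},{"fingers":0,"x":0,"y":0,"z":0,"rx":0,"ry":0,"rz":0},{"fingers":0,"x":0,"y":0,"z":0,"rx":0,"ry":0,"rz":0}]'; python3 - <<'E'
from h import *
o=r.get_obs();print(o['joints'].round(2))
go([0.592,0.019,0.2875])
p,d=save('side','side7.png')
for t in('scoop_lip','scoop_handle','hopper','can0','flap_knob'):print(t,[(np.round(l['xyz'],3).tolist(),round(l['score'],2)) for l in r.landmark_of(t,'side')])
cv2.imwrite('pics/c7.png',cv2.resize(p[80:290,160:440],(800,600))[...,::-1])
r.grab_frame('wrist')
for t in('scoop_lip','hopper','can0'):print(t,[(np.round(l['xyz'],3).tolist(),round(l['score'],2)) for l in r.landmark_of(t,'wrist')])
E
```

```text
clock: 17.5
tcp_pos: [0.5917, -0.0535, 0.3093]
orientation: [-3.141, -0.03, 0.0]
contact_force: [-0.7, -0.8, -5.3]
grip_width: 0.0108
gripper_force: 58.6
clock: 18.12
tcp_pos: [0.5918, -0.0209, 0.3091]
orientation: [3.141, 0.022, -0.0]
contact_force: [0.2, 0.4, -3.9]
grip_width: 0.0107
gripper_force: 58.6
[ 0.17  0.28 -0.3   1.61  0.09  1.26 -1.7 ]
tool shift [ 0.0008 -0.0399  0.0216]
scoop_lip [([0.594, 0.038, 0.296], 0.94)]
scoop_handle [([0.594, -0.015, 0.352], 0.92), ([0.597, -0.05, -0.0], 0.4)]
hopper [([0.587, 0.117, 0.226], 0.63)]
can0 [([0.591, -0.004, 0.302], 0.67), ([0.592, -0.032, 0.294], 0.45)]
flap_knob [([0.592, -0.01, 0.303], 0.71), ([0.596, -0.022, 0.265], 0.63), ([0.477, 0.052, 0.22], 0.47)]
scoop_lip [([0.594, 0.04, 0.296], 0.9)]
hopper [([0.591, 0.12, 0.225], 0.65)]
can0 [([0.594, -0.001, 0.302], 0.85), ([0.594, -0.059, 0.287], 0.78), ([0.593, -0.032, 0.291], 0.58)]
```

View pics/c7.png

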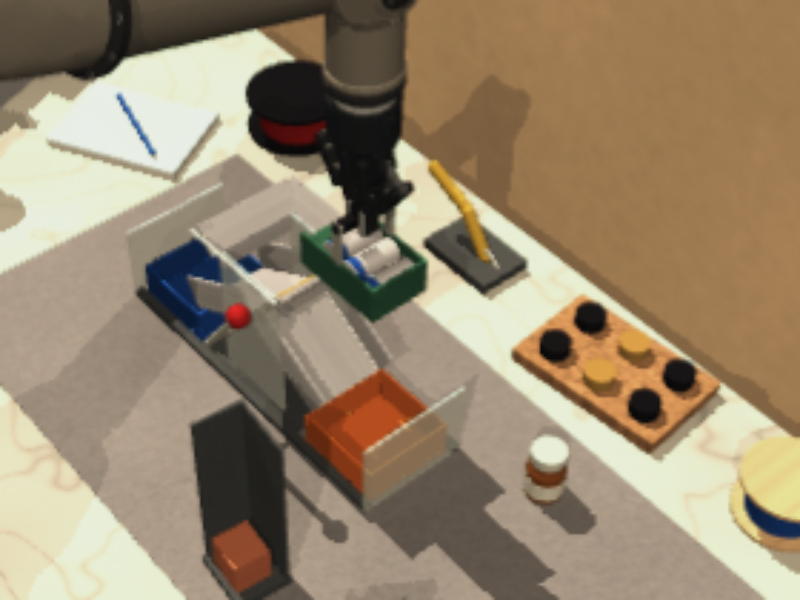

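The side crop shows the level scoop at (365,265) with its cans, just before the mouth at (270,270). The knob at (238,316) is still fully over. The lip measures (0.594,0.039,0.296), as predicted. Next: advance, then start tilting about the lip.

```bash
python3 -m jog '[{"fingers":0,"x":0,"y":-0.008,"z":0.004,"rx":0,"ry":0,"rz":0},{"fingers":0,"x":-0.001,"y":-0.014,"z":0.007,"rx":0,"ry":0,"rz":0},{"fingers":0,"x":-0.001,"y":-0.012,"z":0.007,"rx":0,"ry":0,"rz":0},{"fingers":0,"x":0,"y":-0.005,"z":0.003,"rx":0,"ry":0,"rz":0},{"fingers":0,"x":0,"y":0,"z":0,"rx":0,"ry":0,"rz":0},{"fingers":0,"x":0,"y":-0.001,"z":-0.004,"rx":-4,"ry":0,"rz":0},{"fingers":0,"x":0,"y":-0.001,"z":-0.004,"rx":-4,"ry":0,"rz":0},{"fingers":0,"x":0,"y":-0.001,"z":-0.004,"rx":-4,"ry":0,"rz":0}]'; python3 -m jog '[{"fingers":0,"x":0,"y":0,"z":0.007,"rx":0,"ry":0,"rz":0},{"fingers":0,"x":0,"y":0,"z":0.007,"rx":0,"ry":0,"rz":0},{"fingers":0,"x":0,"y":0,"z":0,"rx":0,"ry":0,"rz":0}]'; python3 - <<'E'
from h import *
o=r.get_obs();print(o['joints'].round(2)); Rc=R.from_rotvec(o['orientation']); print('lip',o['tcp_pos']+Rc.apply([0,-.059,.0125]), Rc.as_matrix().round(3))
r.grab_frame('side')
for t in('scoop_lip','can0'):print(t,[(np.round(l['xyz'],3).tolist(),round(l['score'],2)) for l in r.landmark_of(t,'side')])
E
```

```text
clock: 19.62
tcp_pos: [0.5895, 0.0226, 0.3006]
orientation: [2.93, 0.02, 0.004]
contact_force: [0.3, 0.3, -3.9]
grip_width: 0.0107
gripper_force: 58.7
clock: 20.0
tcp_pos: [0.5886, 0.0184, 0.2851]
orientation: [2.932, 0.019, -0.001]
contact_force: [-0.2, -1.0, -3.9]
grip_width: 0.0108
gripper_force: 58.8
[-0.02  0.31 -0.3   1.65  0.3   1.28 -1.97]
lip [0.58783146 0.0734934  0.26064228] [[ 1.     0.013  0.001]
 [ 0.013 -0.978 -0.208]
 [-0.002  0.208 -0.978]]
scoop_lip [([0.592, 0.073, 0.258], 0.88), ([0.589, 0.116, 0.224], 0.63)]
can0 [([0.593, -0.023, 0.268], 0.58), ([0.589, 0.005, 0.275], 0.58), ([0.588, 0.035, 0.277], 0.43)]
```

```bash
python3 -m jog '[{"fingers":0,"x":0.001,"y":-0.0007,"z":-0.003,"rx":-3,"ry":0,"rz":0},{"fingers":0,"x":0.001,"y":-0.0007,"z":-0.003,"rx":-3,"ry":0,"rz":0},{"fingers":0,"x":0,"y":-0.0007,"z":-0.003,"rx":-3,"ry":0,"rz":0},{"fingers":0,"x":0,"y":-0.0007,"z":-0.003,"rx":-3,"ry":0,"rz":0},{"fingers":0,"x":0,"y":0,"z":0,"rx":0,"ry":0,"rz":0},{"fingers":0,"x":0,"y":0,"z":0,"rx":0,"ry":0,"rz":0}]'; python3 - <<'E'
from h import *
for c in('side','wrist'):
  r.grab_frame(c)
  for t in('scoop_lip','can0'):print(t,[(np.round(l['xyz'],3).tolist(),round(l['score'],2)) for l in r.landmark_of(t,c)])
E
```

```text
clock: 20.9
tcp_pos: [0.5913, 0.0258, 0.2973]
orientation: [2.723, 0.02, 0.005]
contact_force: [0.1, -0.2, -2.7]
grip_width: 0.0109
gripper_force: 59.0
scoop_lip [([0.595, 0.072, 0.262], 0.97)]
can0 [([0.596, 0.07, 0.272], 0.65), ([0.592, 0.12, 0.163], 0.63), ([0.591, 0.098, 0.257], 0.49)]
scoop_lip [([0.594, 0.072, 0.262], 0.57)]
can0 [([0.592, 0.132, 0.184], 0.8), ([0.589, 0.181, 0.11], 0.69)]
```

The cans are rolling out through the throat. I'll tip further to empty the scoop.

```bash
python3 -m jog '[{"fingers":0,"x":0,"y":-0.0007,"z":-0.003,"rx":-3,"ry":0,"rz":0},{"fingers":0,"x":0,"y":-0.0007,"z":-0.003,"rx":-3,"ry":0,"rz":0},{"fingers":0,"x":0,"y":-0.0007,"z":-0.003,"rx":-3,"ry":0,"rz":0},{"fingers":0,"x":0,"y":-0.0007,"z":-0.003,"rx":-3,"ry":0,"rz":0},{"fingers":0,"x":0,"y":0,"z":0,"rx":0,"ry":0,"rz":0},{"fingers":0,"x":0,"y":0,"z":0,"rx":0,"ry":0,"rz":0},{"fingers":0,"x":0,"y":0,"z":0,"rx":0,"ry":0,"rz":0},{"fingers":0,"x":0,"y":0,"z":0,"rx":0,"ry":0,"rz":0}]'; python3 - <<'E'
from h import *
for c in('top','side','wrist'):
  p,d=save(c,c+'8.png')
  for t in('scoop_lip','can0'):print(t,[(np.round(l['xyz'],3).tolist(),round(l['score'],2)) for l in r.landmark_of(t,c)])
E
```

```text
clock: 22.2
tcp_pos: [0.591, 0.034, 0.3064]
orientation: [2.513, 0.018, 0.007]
contact_force: [-0.3, -0.8, -1.7]
grip_width: 0.0106
gripper_force: 59.1
scoop_lip [([0.592, 0.078, 0.259], 0.78), ([0.481, 0.056, 0.221], 0.37)]
can0 [([0.587, 0.289, 0.017], 0.72)]
scoop_lip [([0.596, 0.077, 0.26], 0.89)]
can0 [([0.6, 0.323, 0.018], 0.64), ([0.554, 0.326, 0.033], 0.63), ([0.589, 0.29, 0.02], 0.36)]
scoop_lip [([0.594, 0.079, 0.262], 0.61)]
can0 []
```

```bash
python3 - <<'E'
from h import *
a=cv2.imread('pics/top8.png')[130:290,100:300]; b=cv2.imread('pics/side8.png')[120:280,170:370]
cv2.imwrite('pics/c8.png',np.hstack([cv2.resize(a,(400,320)),cv2.resize(b,(400,320))]))
E
```

```text
(no output)
```

View pics/c8.png

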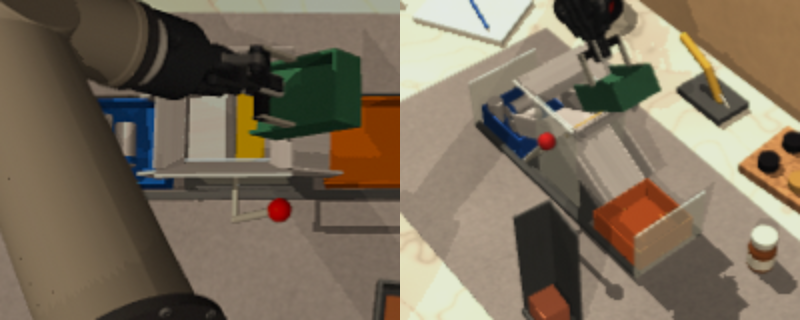

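The pictures show an empty scoop. Cans are visible in the blue bin, left at (125,135), and the orange bin is empty. The force has dropped to the weight of the scoop alone. Now back out, level it and carry it to its old spot.

```bash
python3 -m jog '[{"fingers":0,"x":0,"y":0.0257,"z":-0.0184,"rx":0,"ry":0,"rz":0},{"fingers":0,"x":0,"y":0.0257,"z":-0.0184,"rx":0,"ry":0,"rz":0},{"fingers":0,"x":0,"y":0.0257,"z":-0.0184,"rx":0,"ry":0,"rz":0},{"fingers":0,"x":0,"y":0,"z":0,"rx":9,"ry":0,"rz":0},{"fingers":0,"x":0,"y":0,"z":0,"rx":9,"ry":0,"rz":0},{"fingers":0,"x":0,"y":0,"z":0,"rx":9,"ry":0,"rz":0},{"fingers":0,"x":0,"y":0,"z":0,"rx":9,"ry":0,"rz":0},{"fingers":0,"x":0,"y":0,"z":0,"rx":0,"ry":0,"rz":0}]'; python3 -m jog '[{"fingers":0,"x":0,"y":0.03,"z":0,"rx":0,"ry":0,"rz":0},{"fingers":0,"x":0,"y":0.05,"z":0,"rx":0,"ry":0,"rz":0},{"fingers":0,"x":0,"y":0.05,"z":0,"rx":0,"ry":0,"rz":0},{"fingers":0,"x":0,"y":0.05,"z":0,"rx":0,"ry":0,"rz":0},{"fingers":0,"x":0,"y":0.05,"z":0,"rx":0,"ry":0,"rz":0},{"fingers":0,"x":0,"y":0.05,"z":0,"rx":0,"ry":0,"rz":0},{"fingers":0,"x":0,"y":0.03,"z":0,"rx":0,"ry":0,"rz":0},{"fingers":0,"x":0,"y":0,"z":0,"rx":0,"ry":0,"rz":0}]'; python3 - <<'E'
from h import *
go([0.590,-0.315,0.046],R.from_matrix(np.array([[1,.016,0],[.016,-1,0],[0,0,-1]])))
p,d=r.grab_frame('top')
for t in('can0','scoop','jar'):print(t,[(np.round(l['xyz'],3).tolist(),round(l['score'],2)) for l in r.landmark_of(t,'top')])
E
```

```text
clock: 23.65
tcp_pos: [0.5914, -0.0008, 0.3965]
orientation: [3.139, 0.011, 0.0]
contact_force: [-1.3, -0.2, -1.2]
grip_width: 0.0107
gripper_force: 59.1
clock: 24.65
tcp_pos: [0.5954, -0.3076, 0.3949]
orientation: [3.139, 0.019, -0.005]
contact_force: [1.2, 0.2, -2.3]
grip_width: 0.0107
gripper_force: 59.1
tool shift [-0.0042  0.0066  0.3489]
turn [ 0.12  0.2  -0.21]
can0 [([0.589, 0.288, 0.016], 0.76), ([0.546, 0.326, 0.034], 0.68), ([0.599, 0.324, 0.02], 0.52)]
scoop [([0.6, -0.31, 0.351], 0.91), ([0.544, 0.324, 0.034], 0.73)]
jar [([0.706, -0.222, 0.002], 0.82)]
```

All three cans are in the blue bin. Lowering the scoop.

```bash
python3 -m jog '[{"fingers":0,"x":-0.002,"y":0.003,"z":0.03,"rx":0,"ry":0,"rz":0},{"fingers":0,"x":-0.002,"y":0.003,"z":0.05,"rx":0,"ry":0,"rz":0},{"fingers":0,"x":0,"y":0,"z":0.055,"rx":0,"ry":0,"rz":0},{"fingers":0,"x":0,"y":0,"z":0.055,"rx":0,"ry":0,"rz":0},{"fingers":0,"x":0,"y":0,"z":0.055,"rx":0,"ry":0,"rz":0},{"fingers":0,"x":0,"y":0,"z":0.05,"rx":0,"ry":0,"rz":0},{"fingers":0,"x":0,"y":0,"z":0.03,"rx":0,"ry":0,"rz":0},{"fingers":0,"x":0,"y":0,"z":0,"rx":0,"ry":0,"rz":0}]';python3 -m jog '[{"fingers":0,"x":0,"y":0,"z":0.01,"rx":0,"ry":0,"rz":0},{"fingers":0,"x":0,"y":0,"z":0.008,"rx":0,"ry":0,"rz":0},{"fingers":0,"x":0,"y":0,"z":0.004,"rx":0,"ry":0,"rz":0},{"fingers":0,"x":0,"y":0,"z":0,"rx":0,"ry":0,"rz":0},{"fingers":0,"x":0,"y":0,"z":0,"rx":0,"ry":0,"rz":0}]'
```

```text
clock: 25.85
tcp_pos: [0.5909, -0.3089, 0.0688]
orientation: [-3.139, -0.028, 0.007]
contact_force: [-0.0, -0.6, -2.2]
grip_width: 0.011
gripper_force: 59.1
clock: 26.48
tcp_pos: [0.5926, -0.3115, 0.0495]
orientation: [3.141, 0.024, 0.001]
contact_force: [-0.1, 0.1, -1.4]
grip_width: 0.0108
gripper_force: 59.1
```

```bash
python3 -m jog '[{"fingers":0,"x":0,"y":0,"z":0.002,"rx":0,"ry":0,"rz":0},{"fingers":0,"x":0,"y":0,"z":0.002,"rx":0,"ry":0,"rz":0},{"fingers":0,"x":0,"y":0,"z":0,"rx":0,"ry":0,"rz":0},{"fingers":0,"x":0,"y":0,"z":0,"rx":0,"ry":0,"rz":0}]'; python3 -m jog '[{"fingers":0,"x":0,"y":0,"z":0.001,"rx":0,"ry":0,"rz":0},{"fingers":0,"x":0,"y":0,"z":0,"rx":0,"ry":0,"rz":0},{"fingers":0,"x":0,"y":0,"z":0,"rx":0,"ry":0,"rz":0}]'
```

```text
clock: 26.98
tcp_pos: [0.5924, -0.3114, 0.0452]
orientation: [3.141, 0.025, 0.0]
contact_force: [-0.5, -0.6, -2.1]
grip_width: 0.011
gripper_force: 59.2
clock: 27.35
tcp_pos: [0.5926, -0.3115, 0.0451]
orientation: [3.141, 0.024, 0.001]
contact_force: [-1.5, 0.6, 5.2]
grip_width: 0.0106
gripper_force: 60.1
```

It's on the bench (5 N up). Releasing and rising.

```bash
python3 -m jog '[{"fingers":0.02,"x":0,"y":0,"z":0,"rx":0,"ry":0,"rz":0},{"fingers":0.05,"x":0,"y":0,"z":0,"rx":0,"ry":0,"rz":0},{"fingers":0.05,"x":0,"y":0,"z":0,"rx":0,"ry":0,"rz":0},{"fingers":0.05,"x":0,"y":0,"z":0,"rx":0,"ry":0,"rz":0},{"fingers":0.05,"x":0,"y":0,"z":-0.01,"rx":0,"ry":0,"rz":0},{"fingers":0.05,"x":0,"y":0,"z":-0.03,"rx":0,"ry":0,"rz":0},{"fingers":0.05,"x":0,"y":0,"z":-0.05,"rx":0,"ry":0,"rz":0},{"fingers":0.05,"x":0,"y":0,"z":-0.05,"rx":0,"ry":0,"rz":0}]';python3 -m jog '[{"fingers":0.05,"x":0,"y":0,"z":-0.05,"rx":0,"ry":0,"rz":0},{"fingers":0.05,"x":0,"y":0,"z":-0.02,"rx":0,"ry":0,"rz":0},{"fingers":0.05,"x":0,"y":0,"z":0,"rx":0,"ry":0,"rz":0},{"fingers":0.05,"x":0,"y":0,"z":0,"rx":0,"ry":0,"rz":0}]'; python3 - <<'E'
from h import *
for c in('top','side'):
  p,d=save(c,c+'9.png')
  for t in('can0','scoop','scoop_handle','spare_scoop','flap_knob','blue_bin'):print(t,[(np.round(l['xyz'],3).tolist(),round(l['score'],2)) for l in r.landmark_of(t,c)])
a=cv2.imread('pics/top9.png')[130:290,120:460]; b=cv2.imread('pics/side9.png')[120:330,160:410]
cv2.imwrite('pics/c9.png',np.hstack([cv2.resize(a,(440,207)),cv2.resize(b,(246,207))]))
E
```

```text
clock: 28.35
tcp_pos: [0.5922, -0.3114, 0.1862]
orientation: [3.141, 0.025, 0.0]
contact_force: [0.3, -0.1, 0.5]
grip_width: 0.05
gripper_force: 0.0
clock: 28.85
tcp_pos: [0.5916, -0.3111, 0.2529]
orientation: [-3.141, -0.025, 0.003]
contact_force: [0.4, -1.1, 0.1]
grip_width: 0.0501
gripper_force: 0.0
can0 [([0.589, 0.29, 0.016], 0.84), ([0.547, 0.325, 0.037], 0.62), ([0.6, 0.324, 0.019], 0.6)]
scoop [([0.592, -0.314, 0.002], 0.66), ([0.591, 0.118, 0.003], 0.61)]
scoop_handle [([0.592, -0.312, 0.093], 0.79), ([0.591, 0.115, 0.222], 0.16)]
spare_scoop [([0.401, -0.285, 0.005], 0.93)]
flap_knob [([0.48, 0.058, 0.22], 0.69)]
blue_bin [([0.381, -0.315, 0.021], 0.61), ([0.586, 0.281, -0.001], 0.59), ([0.59, -0.25, 0.032], 0.41)]
can0 [([0.55, 0.324, 0.031], 0.6), ([0.59, 0.291, 0.019], 0.55), ([0.601, 0.325, 0.022], 0.4)]
scoop [([0.596, -0.312, 0.004], 0.89)]
scoop_handle [([0.595, -0.307, 0.086], 0.7)]
spare_scoop [([0.402, -0.29, -0.002], 0.57)]
flap_knob [([0.48, 0.048, 0.218], 0.62)]
blue_bin [([0.59, 0.287, 0.005], 0.61)]
```

View pics/c9.png

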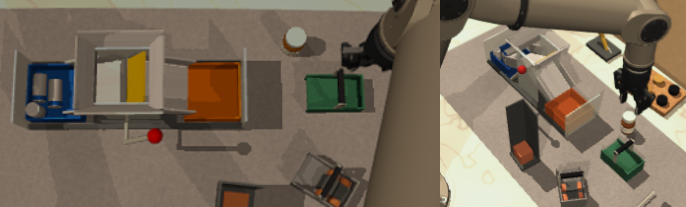

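The final pictures show three cans in the blue bin at about (45,95), the empty scoop upright at (335,92), the flap over, and the bystanders unmoved.

```bash
python3 -c "
from bench import r
print(r.hand_in())"
```

```text
the job is handed in; nothing more can be done
None
```

I handed the job in: the flap is fully over to the blue side, all three cans are in the blue bin via the chute, and the empty green scoop stands upright and released on the bench; the judge returned no verdict.

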